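Push the counterweighted hand rest up off a wet painting

ROBOT

A 6-joint arm with a two-finger parallel gripper is mounted at the origin on the work surface. World frame = base frame: x ahead of the robot, y to its left, z up, the work surface at z = 0. Lengths are in m, angles in degrees, forces in N, time in s.
With the tool pointing down it reaches from about 0.35 to 0.875 m from the base axis. Payload 4.2 kg.
Tool frame: the origin (TCP) lies at the very end of the fingers, on their centre line; the grasp point (between the pads) lies 19 mm behind it (r.grip_point_offset is the distance from the TCP to the grasp point, in m); z points along the fingers, y is the line along which they close (so a half turn about z gives the same grasp; the last joint's range is limited). The gripper opens to 87 mm and grips with 3 to 60 N. Pads are 19 mm wide; open, the fingers measure 117 mm over their backs; the gripper's body (75 mm by 190 mm) begins 51 mm behind the grasp point.
Start: joints at [89.874, 22.042, 0.453, 0, -68.411, -14.817], TCP at [0.161, 0.604, 0.223] pointing down, gripper open.
Joint ranges: [-179.83, 179.83], [-69.29, 118.12], [-61.27, 80.66], [-181.25, 117.63], [-171.15, -9.14], [-177.46, 177.46]. Speed limits (degrees/s): [159.86, 159.86, 180, 180, 180, 180].

INTERFACE

Orientations are given as a 3x3 rotation matrix whose columns are the frame's x, y, z axes.
In Python, from station import r, cams gives the robot as it stands. The module is installed in compiled form; this text tells all that it offers.
- The arm moves only by the shell command python3 -m handwheel 'ROWS'. ROWS is JSON, a list that holds one entry, the list of rows, each a list of 7 numbers: the turn, a rotation vector about the tool's x, y, z in units of 6 degrees (1.0 is 6 degrees), then the shift along the tool's x, y, z in m, then the finger opening in m, from 0 to 0.087. In form: [[[ax, ay, az, x, y, z, jaw], ...]]. A call has 1 to 12 rows; each row shifts and turns the commanded pose from where the row before left it, along the tool's axes as they then stand; what a row does not reach is not made up. A row lasts 1/10 s, in which the tool goes at most 50 mm and 8.59 degrees, less where a joint would pass 70% of its speed; a pose out of reach is approached as far as the arm can. A call with a gripper value outside its range is refused whole. The fingers move at their own pace and stop on an object; the grip force is fixed at half the most. Time passes only in rows, so rows that do not move let the fingers close. It gives the time, the measured TCP pose, the force, the opening and the grip force at its end, in the units of the state.
- r.sense(): the state, without advancing time (a new reading comes with each control period).
- cams.capture(name): name is "scene" or "top" or "wrist"; returns the picture (384x512x3 uint8, red, green, blue); there is no depth.
- cams.get_calibration(name): a dict with "camera_matrix" (3x3 intrinsics, pixels), "rvec" (rotation vector, rad) and "tvec" (3), from world to camera coordinates, as OpenCV has them; the wrist camera has in their place "T_tool_cam" (4x4, takes a point from camera to tool coordinates, whose origin is the TCP and whose axes are the flange's). Camera axes: x right, y down, z forward; pixel columns grow to the right and rows downward; lengths in m; the calibration is good to about 2 mm. A picture is of the moment at which its call begins: read the wrist's pose just before it. get_calibration takes no time and is no camera call.
- r.finish_job(): hands the job in; it is judged then, once.
The state is a dict: "time_s": time; "joints": joint angles; "joint_velocities": joint speeds; "effort": joint torques, N m; "tcp_pos": TCP position; "ee_rot": TCP orientation; "wrist_force": force on the tool from outside, world axes, zero at the start; "moment": the same for the moment, N m; "gripper_width": opening from 0.0 (shut) to 1.0 (fully open); "gripper_force": force on a finger pad.
Only numpy, scipy, OpenCV 4.12 (cv2) and the standard library are available. Lean on these libraries where they do the work, as an engineer would, in place of code of your own. Each camera call takes 0.05 s, during which the arm holds its last target. There are 200 camera calls.

TASK

Push the counterweighted hand rest up by the orange paddle at its end, past its balance point, so that it tips over to its upper stop and stays raised clear of the painting by itself; then move away from it. Push gently: do not grip the hand rest or fling it up. Do not touch the wet painting, and leave the tin, the bottle, the paint tube and the brush jar where they are.

Things in the scene. Friction and masses are not known exactly. Their poses are not given: they have to be found in the camera images.
- rest_bar (a joint): Angle of the hand rest about its hinge: 0 lying level over the painting (lower stop, as it starts), growing as the paddle rises, 1.4 at the upper stop (nearly upright). A counterweight lets it fall back to 0 if released below about 0.75 and tip on to 1.4 by itself, in 1 to 2 s, if pushed beyond. The hinge is smooth; 2 N upward at the paddle is enough.
- pivot (a point): The hinge: on its axis, midway between two dark steel cheeks (50 x 100 mm, inner faces 34 mm apart) near the board's +y edge, 95 mm above the table. Axes as the board's: z up, hinge axis x; the hand rest points to -y when down and swings up in the y-z plane.
- paddle (a point): Centre of the orange paddle, a plate 44 mm wide (along x), 70 long, 6 thick, turned up 45 degrees at the end of an aluminium bar (26 wide, 10 thick, 250 long). Bar down: 272 mm from the hinge line along the board's -y, 22 mm above it; the plate rises towards -y, underside facing -y and down; lower edge 92, outer edge 142 mm above the table; space below and beyond is free. Axes turn with the bar.
- board: Fixed plywood board, 360 mm (x) by 440 mm (y), 15 mm thick, that carries everything; origin at the centre of its underside, z up, hinge post at y = +150 mm on its centre line, paddle towards -y. It is turned about the vertical by 0 to -0.75 rad (paddle end nearer the robot).
- painting: Wet blue painting with yellow lemons, 170 mm (x) by 220 mm (y) by 8 mm, lying fixed on the board under the hand rest; origin at the centre of its underside, 15 mm above the table, so its face is 23 mm above the table. Must not be touched.
- tin: Small open steel tin, 60 mm across, 50 mm high, standing on the board; origin at the centre of its underside. Bystander.
- varnish: Amber bottle, 44 mm across, 85 mm high, standing on the board; origin at the centre of its underside. Bystander.
- tube: White and red paint tube lying on the board, 32 mm wide, about 100 mm long (along its y), 17 mm high; origin on its underside near its middle. Bystander.
- brush_jar: Green glass jar of brushes, 72 mm across, 90 mm high, brushes up to 210 mm high, standing on the board on the robot's side near the hinge post; origin at the centre of its underside. Bystander.

How it is judged:
By the outcome, as a careful person would: the job done as asked, in the order asked, and still so for the second after the job is handed in, with the robot touching nothing.
It also fails if it takes over 42 s, if anything falls off the work surface, if the arm or the gripper's body presses on something with over 40 N, if the wrist force passes 120 N, or if a joint passes its speed limit or range.

## Working session

There is one attempt and no reset: what is moved stays moved. The work goes in short steps, Python scripts to look and compute and a shell command to move; the robot and the scene stay as the last step left them, time stands still between calls to the robot, and variables do not carry over. Pictures are saved under pics/ and viewed, at most 10 in all, crops included, and the job is handed in when it is done.

```bash
mkdir -p pics
python3 - <<'E'
from station import r,cams
import cv2
for n in("scene","top"):
    cv2.imwrite(f"pics/{n}0.png",cams.capture(n)[:,:,::-1])
s=r.sense();print(s["time_s"],s["tcp_pos"],s["ee_rot"],s["wrist_force"],s["gripper_width"])
E
```

```text
0.1 [0.16101176 0.60335839 0.22157176] [[ 9.66140548e-01 -2.58016044e-01 -4.04206853e-04]
 [-2.58016340e-01 -9.66138666e-01 -1.90973452e-03]
 [ 1.02222276e-04  1.94936393e-03 -9.99998095e-01]] [ 0.21849281 -0.24067465 -0.57294476] 1.0007059517708676
```

View pics/scene0.png

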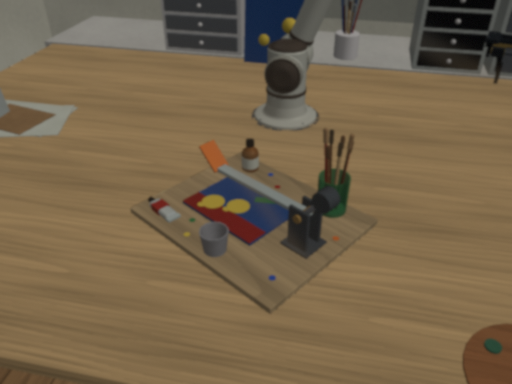

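View pics/top0.png

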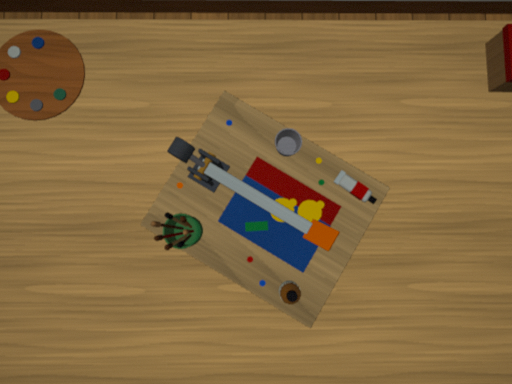

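The top view shows the board's corners near (226,92), (388,188), (312,326) and (143,222). The paddle is at (321,235), the hinge post at (208,170), the bottle at (290,293) and the tube at (355,186).

```bash
cat > h.py <<'E'
import numpy as np,cv2
from station import r,cams
def pt(n,uv,z):
    c=cams.get_calibration(n);K=np.array(c["camera_matrix"]);R=cv2.Rodrigues(np.array(c["rvec"],float))[0];t=np.array(c["tvec"],float).ravel()
    d=R.T@np.linalg.inv(K)@np.array([*uv,1.]);o=-R.T@t
    return o+d*(z-o[2])/d[2]
E
python3 - <<'E'
from h import *
np.set_printoptions(precision=4,suppress=True)
C=[pt("top",p,.015) for p in[(226,92),(388,188),(312,326),(143,222)]]
for c in C: print(c)
print("centre",np.mean(C,0),[np.linalg.norm(C[i]-C[i-1]) for i in range(4)])
for n,p,z in[("paddle",(321,235),.117),("hinge",(208,170),.1),("bottle",(291,295),.1),("tube",(355,186),.03),("tin",(288,141),.065),("jar",(183,231),.1)]: print(n,pt("top",p,z))
print("scene paddle",pt("scene",(213,155),.117))
E
```

```text
[0.8141 0.1085 0.015 ]
[ 0.5902 -0.2588  0.015 ]
[ 0.2884 -0.081   0.015 ]
[0.5157 0.2918 0.015 ]
centre [0.5521 0.0151 0.015 ] [np.float64(0.3501636823074946), np.float64(0.4301964057151749), np.float64(0.35031888131011), np.float64(0.43658775119429355)]
paddle [ 0.4869 -0.0875  0.117 ]
hinge [0.6197 0.1387 0.1   ]
bottle [ 0.3685 -0.0282  0.1   ]
tube [ 0.5934 -0.1801  0.03  ]
tin [ 0.6876 -0.029   0.065 ]
jar [0.4958 0.1878 0.1   ]
scene paddle [ 0.4872 -0.0854  0.117 ]
```

```bash
python3 -m handwheel '[[[0,0,0,0,0,-0.04,0],[0,0,0,0,0,-0.045,0],[0,0,0,0,0,-0.045,0],[0,0,0,0,0,-0.045,0],[0,0,0,0,0,-0.03,0],[0.0,0,0.667,0.0436,0.0015,0,0],[0,0,0.667,0.0436,0.0015,0,0],[0,0,0.667,0.0436,0.0015,0,0],[0,0,0.667,0.0436,0.0015,0,0],[0,0,0.667,0.0436,0.0015,0,0],[0,0,0.667,0.0436,0.0015,0,0]]]'
```

```text
time_s: 1.2
tcp_pos: [0.3942, 0.4852, 0.4265]
ee_rot: [[0.776, -0.631, -0.001], [-0.631, -0.776, -0.001], [0.0, 0.002, -1.0]]
wrist_force: [0.6, 1.4, -0.4]
gripper_width: 0.084
gripper_force: 0.0
```

As planned. 20 more arc rows follow.

```bash
python3 -m handwheel '[[[0,0,0.667,0.0436,0.0015,0,0],[0,0,0.667,0.0436,0.0015,0,0],[0,0,0.667,0.0436,0.0015,0,0],[0,0,0.667,0.0436,0.0015,0,0],[0,0,0.667,0.0436,0.0015,0,0],[0,0,0.667,0.0436,0.0015,0,0],[0,0,0.667,0.0436,0.0015,0,0],[0,0,0.667,0.0436,0.0015,0,0],[0,0,0.667,0.0436,0.0015,0,0],[0,0,0.667,0.0436,0.0015,0,0],[0,0,0.667,0.0436,0.0015,0,0],[0,0,0.667,0.0436,0.0015,0,0]]]'; python3 -m handwheel '[[[0,0,0.667,0.0436,0.0015,0,0],[0,0,0.667,0.0436,0.0015,0,0],[0,0,0.667,0.0436,0.0015,0,0],[0,0,0.667,0.0436,0.0015,0,0],[0,0,0.667,0.0436,0.0015,0,0],[0,0,0.667,0.0436,0.0015,0,0],[0,0,0.667,0.0436,0.0015,0,0],[0,0,0.667,0.0436,0.0015,0,0]]]'; python3 -c "
from h import *
s=r.sense();print(s['joints'])"
```

```text
time_s: 2.4
tcp_pos: [0.6244, 0.0318, 0.4265]
ee_rot: [[0.05, -0.999, -0.002], [-0.999, -0.05, -0.0], [0.0, 0.002, -1.0]]
wrist_force: [0.5, 0.9, -1.2]
gripper_width: 0.009
gripper_force: 0.0
time_s: 3.2
tcp_pos: [0.5462, -0.3038, 0.4265]
ee_rot: [[-0.487, -0.873, -0.002], [-0.873, 0.487, 0.001], [0.0, 0.002, -1.0]]
wrist_force: [1.2, -0.3, -0.1]
gripper_width: 0.005
gripper_force: 0.0
[-1.42816915e+01  1.90880584e+01  2.43398585e+01 -1.87507905e-02
 -9.53480404e+01 -1.48769994e+01]
```

```bash
python3 -m handwheel '[[[0,0,0.38,0,0.016,0,0],[0,-1,0,0,0.016,0,0],[0,-1,0,0,0.016,0,0],[0,-1,0,0,0.016,0,0],[0,-1,0,0,0.016,0,0],[0,-1,0,0,0.016,0,0],[0,-1,0,0,0.016,0,0],[0,-1,0,0,0.016,0,0],[0,-1,0,0,0.016,0,0],[0,-1,0,0,0.016,0,0],[0,-1,0,0,0,0,0],[0,0,0,0,0,0,0]]]'
python3 - <<'E'
from h import *
import cv2
np.set_printoptions(precision=4,suppress=True)
s=r.sense();print(s['joints'])
R=np.array(s["ee_rot"]);p=np.array(s["tcp_pos"])
by=np.array([.520,.854,0]);H=np.array([.630,.143,0])
for y,z in((-.40,.30),(-.37,.085),(-.285,.098)):
    print(y,z,R.T@(H+by*y+[0,0,z]-p))
cv2.imwrite("pics/w1.png",cams.capture("top")[:,:,::-1])
E
```

```text
time_s: 4.4
tcp_pos: [0.4089, -0.221, 0.425]
ee_rot: [[-0.265, -0.853, 0.45], [-0.421, 0.523, 0.741], [-0.867, 0.007, -0.497]]
wrist_force: [-0.5, 0.1, -0.4]
gripper_width: 0.002
gripper_force: 0.0
[ -49.7375    9.8171    9.3786  -58.7394 -105.7116    9.3725]
-0.4 0.3 [ 0.0955 -0.0003  0.0846]
-0.37 0.085 [ 0.2671 -0.0016  0.2176]
-0.285 0.098 [ 0.2135 -0.0013  0.2848]
```

View pics/w1.png

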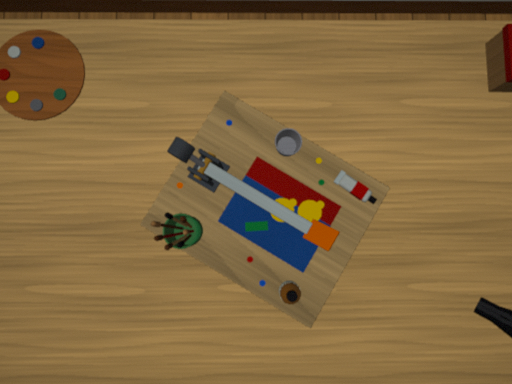

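The top view shows the scene unmoved and the fingertip at about (478,304). I'll check that against the projected TCP while descending.

```bash
python3 - <<'E'
from h import *
c=cams.get_calibration("top")
print(cv2.projectPoints(np.array([[.4089,-.221,.425]]),np.array(c["rvec"],float),np.array(c["tvec"],float),np.array(c["camera_matrix"]),None)[0])
E
python3 -m handwheel '[[[0,0,0,0.024,0,0.021,0],[0,0,0,0.024,0,0.021,0],[0,0,0,0.024,0,0.021,0],[0,0,0,0.024,0,0.021,0],[0,0,0,0.025,0,0.0145,0],[0,0,0,0.025,0,0.0145,0],[0,0,0,0.025,0,0.0145,0],[0,0,0,0.025,0,0.0145,0],[0,0,0,0.025,0,0.0145,0],[0,0,0,0.025,0,0.0145,0],[0,0,0,0.02,-0.0015,0.045,0],[0,0,0,0,0,0,0]]]'
python3 - <<'E'
from h import *
print(r.sense()['joints'])
for n in("top","scene"):cv2.imwrite(f"pics/{n}2.png",cams.capture(n)[:,:,::-1])
E
python3 - <<'E'
import cv2,numpy as np
a=cv2.imread('pics/top2.png')[130:350,200:480];b=cv2.imread('pics/scene2.png')[60:280,120:400]
cv2.imwrite('pics/c2.png',cv2.resize(np.hstack([a,b]),(800,314),interpolation=cv2.INTER_CUBIC))
E
```

```text
[[[477.00523549 304.13302007]]]
time_s: 5.65
tcp_pos: [0.4391, -0.171, 0.0855]
ee_rot: [[-0.264, -0.857, 0.443], [-0.424, 0.516, 0.744], [-0.866, 0.009, -0.499]]
wrist_force: [-1.0, 0.3, 0.1]
gripper_width: 0.003
gripper_force: 0.0
[-43.63108576  32.27209041 -13.74268612 -60.11598361 -76.97382743
  45.40959879]
```

View pics/c2.png

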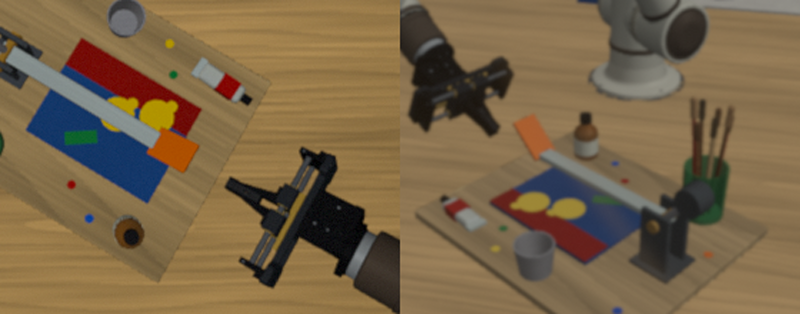

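The tip lines up with the paddle and sits below and outside it, and the calibration agrees. Next I slide it under and begin the rise.

```bash
python3 -m handwheel '[[[0,0,0,-0.0124,0,0.0167,0],[0,0,0,-0.0124,0,0.0167,0],[0,0,0,-0.0124,0,0.0167,0],[0,0,0,-0.0123,0,0.0166,0],[0,0,0,0,0,0,0]]]';python3 -m handwheel '[[[0,0,0,-0.008,0,-0.0024,0],[0,0,0,-0.008,0,-0.0024,0],[0,0,0,-0.008,0,-0.0024,0],[0,0,0,-0.008,0,-0.0024,0],[0,0,0,-0.008,0,-0.0024,0],[0,0,0,-0.008,0,-0.0024,0],[0,0,0,-0.008,0,-0.0024,0],[0,0,0,-0.008,0,-0.0024,0]]]'
python3 - <<'E'
from h import *
a=cams.capture("top")[130:350,200:480,::-1];b=cams.capture("scene")[60:280,120:400,::-1]
cv2.imwrite('pics/c3.png',cv2.resize(np.hstack([a,b]),(800,314),interpolation=cv2.INTER_CUBIC))
E
```

```text
time_s: 6.25
tcp_pos: [0.4836, -0.1032, 0.1011]
ee_rot: [[-0.254, -0.856, 0.449], [-0.432, 0.516, 0.74], [-0.866, -0.006, -0.501]]
wrist_force: [-0.7, -0.1, 0.2]
gripper_width: 0.001
gripper_force: 0.0
time_s: 7.05
tcp_pos: [0.4903, -0.0907, 0.1645]
ee_rot: [[-0.259, -0.855, 0.45], [-0.427, 0.519, 0.74], [-0.866, -0.0, -0.5]]
wrist_force: [-0.6, -2.5, 1.0]
gripper_width: 0.004
gripper_force: 1.1
```

View pics/c3.png

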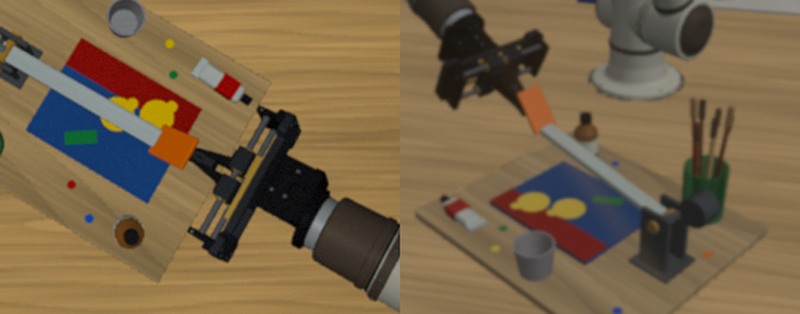

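The tip is touching the paddle's underside, centred, and the bar is rising under about 2.7 N. I'll carry on along the arc.

```bash
python3 -m handwheel '[[[0,0,0,-0.008,0,-0.0011,0],[0,0,0,-0.008,0,-0.0011,0],[0,0,0,-0.008,0,-0.0011,0],[0,0,0,-0.008,0,-0.0011,0],[0,0,0,-0.008,0,-0.0011,0],[0,0,0,-0.008,0,-0.0011,0],[0,0,0,-0.008,0,-0.0008,0]]]';python3 -m handwheel '[[[0,0,0,-0.0075,0,0.0008,0],[0,0,0,-0.0075,0,0.0008,0],[0,0,0,-0.0075,0,0.0008,0],[0,0,0,-0.0075,0,0.0008,0],[0,0,0,-0.0075,0,0.0012,0],[0,0,0,-0.0075,0,0.0012,0],[0,0,0,-0.007,0,0.0016,0],[0,0,0,-0.007,0,0.0016,0]]]'
```

```text
time_s: 7.85
tcp_pos: [0.5014, -0.0715, 0.2167]
ee_rot: [[-0.259, -0.855, 0.45], [-0.427, 0.519, 0.741], [-0.866, 0.0, -0.499]]
wrist_force: [0.2, 0.3, -0.0]
gripper_width: 0.005
gripper_force: 0.2
time_s: 8.65
tcp_pos: [0.5207, -0.0401, 0.2631]
ee_rot: [[-0.26, -0.855, 0.45], [-0.427, 0.519, 0.74], [-0.866, 0.0, -0.5]]
wrist_force: [-1.2, -1.6, 1.4]
gripper_width: 0.003
gripper_force: 0.6
```

```bash
python3 -m handwheel '[[[0,0,0,-0.0058,0,0.0016,0],[0,0,0,-0.0058,0,0.0016,0],[0,0,0,-0.0058,0,0.0016,0],[0,0,0,-0.0058,0,0.0016,0],[0,0,0,-0.0058,0,0.0016,0],[0,0,0,-0.0058,0,0.0016,0],[0,0,0,-0.0058,0,0.0016,0],[0,0,0,-0.0058,0,0.0016,0],[0,0,0,-0.0058,0,0.0016,0],[0,0,0,-0.0058,0,0.0016,0],[0,0,0,-0.0058,0,0.0016,0],[0,0,0,0,0,0,0]]]'
python3 - <<'E'
from h import *
a=cams.capture("top")[130:350,200:480,::-1];b=cams.capture("scene")[60:280,120:400,::-1]
cv2.imwrite('pics/c4.png',cv2.resize(np.hstack([a,b]),(800,314),interpolation=cv2.INTER_CUBIC))
E
```

```text
time_s: 9.85
tcp_pos: [0.5453, 0.0002, 0.3099]
ee_rot: [[-0.258, -0.855, 0.45], [-0.428, 0.519, 0.74], [-0.866, -0.002, -0.5]]
wrist_force: [0.3, 0.1, -0.6]
gripper_width: 0.004
gripper_force: 0.0
```

View pics/c4.png

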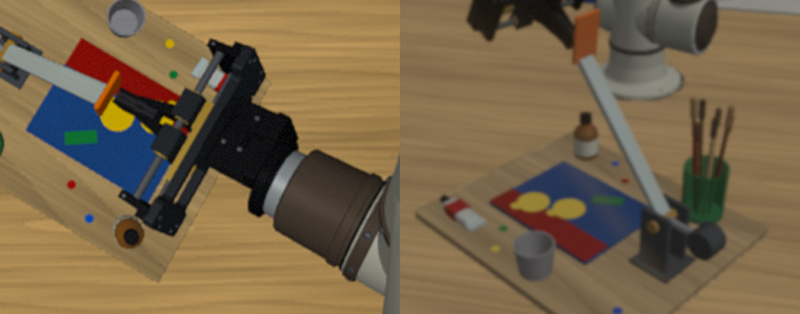

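The bar stands at about 50° with no contact force, so it looks to be leaving the finger. I'll hold the arm still and watch.

```bash
python3 -m handwheel '[[[0,0,0,0,0,0,0],[0,0,0,0,0,0,0],[0,0,0,0,0,0,0],[0,0,0,0,0,0,0],[0,0,0,0,0,0,0],[0,0,0,0,0,0,0],[0,0,0,0,0,0,0],[0,0,0,0,0,0,0],[0,0,0,0,0,0,0],[0,0,0,0,0,0,0]]]'
python3 - <<'E'
from h import *
a=cams.capture("top")[130:350,200:480,::-1];b=cams.capture("scene")[60:280,120:400,::-1]
cv2.imwrite('pics/c5.png',cv2.resize(np.hstack([a,b]),(800,314),interpolation=cv2.INTER_CUBIC))
E
```

```text
time_s: 10.95
tcp_pos: [0.545, -0.0003, 0.3091]
ee_rot: [[-0.259, -0.855, 0.45], [-0.427, 0.519, 0.74], [-0.866, -0.0, -0.5]]
wrist_force: [0.1, -0.6, 0.2]
gripper_width: 0.006
gripper_force: 0.0
```

View pics/c5.png

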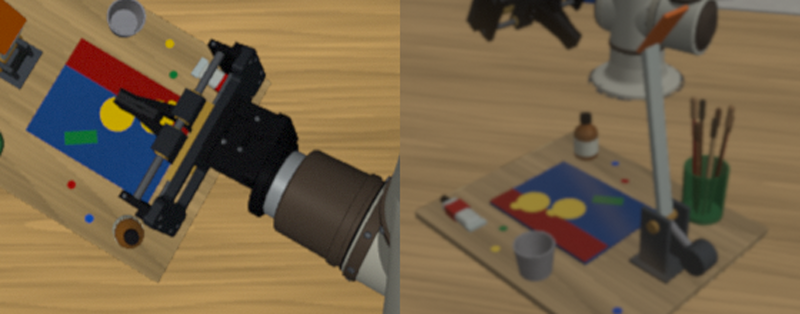

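The bar has tipped over by itself and is nearly upright, with the fingers free. I'll back away along the tool axis, outward and up.

```bash
python3 -m handwheel '[[[0,0,0,0,0,-0.02,0],[0,0,0,0,0,-0.03,0],[0,0,0,0,0,-0.03,0],[0,0,0,0,0,-0.03,0],[0,0,0,0,0,-0.03,0],[0,0,0,0,0,-0.03,0],[0,0,0,0,0,-0.02,0],[0,0,0,0,0,0,0],[0,0,0,0,0,0,0],[0,0,0,0,0,0,0],[0,0,0,0,0,0,0],[0,0,0,0,0,0,0]]]'; python3 -m handwheel '[[[0,0,0,0,0,0,0],[0,0,0,0,0,0,0],[0,0,0,0,0,0,0],[0,0,0,0,0,0,0],[0,0,0,0,0,0,0],[0,0,0,0,0,0,0],[0,0,0,0,0,0,0],[0,0,0,0,0,0,0]]]'
python3 - <<'E'
from h import *
a=cams.capture("top")[60:350,110:480,::-1];b=cams.capture("scene")[30:320,100:470,::-1]
cv2.imwrite('pics/c6.png',cv2.resize(np.hstack([a,b]),(800,314),interpolation=cv2.INTER_CUBIC))
E
```

```text
time_s: 12.25
tcp_pos: [0.4597, -0.1402, 0.4037]
ee_rot: [[-0.26, -0.855, 0.449], [-0.427, 0.518, 0.741], [-0.866, 0.001, -0.5]]
wrist_force: [0.9, 0.9, 0.1]
gripper_width: 0.011
gripper_force: 0.0
time_s: 13.05
tcp_pos: [0.4596, -0.1409, 0.4041]
ee_rot: [[-0.26, -0.855, 0.45], [-0.427, 0.519, 0.74], [-0.866, -0.0, -0.5]]
wrist_force: [-0.7, -0.4, 1.0]
gripper_width: 0.01
gripper_force: 0.0
```

View pics/c6.png

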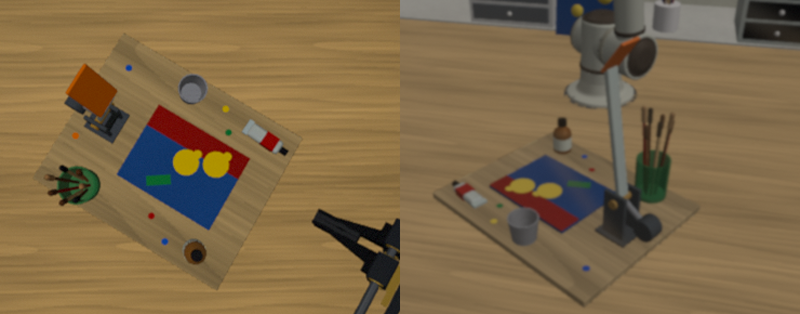

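The rest is upright at its stop, nothing else has moved and the arm is clear.

```bash
python3 -c "
from station import r
print(r.finish_job())"
```

```text
the job is handed in; nothing more can be done
None
```

The job is handed in at about 13 s: pushed gently past its balance point, the hand rest tipped over by itself and stays upright at its upper stop. The arm is clear of it, and in the final pictures the painting, tin, bottle, tube and brush jar look undisturbed.

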